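# Find the key that unlocks the food waste caddy

## Robot

A 6-joint arm with a two-finger parallel gripper is mounted at the origin on the work surface. World frame = base frame: x ahead of the robot, y to its left, z up, the work surface at z = 0. Lengths are in m, angles in rad, forces in N, time in s.
With the tool pointing down it reaches from about 0.325 to 0.85 m from the base axis. Payload 15.5 kg.
Tool frame: the origin (TCP) lies on the centre line of the jaws, within the pads' length; the fingertips stand arm.nose_length ahead of it and the grasp point (between the pads) lies 2 mm behind it (arm.nose_length is the distance from the TCP to the fingertips, in m); z points along the fingers, x is the direction in which the jaws open and shut, and the axes are right-handed (so a half turn about z gives the same grasp; the last joint's range is limited). The gripper opens to 91 mm and grips with 3 to 60 N. Pads are 32 mm wide; open, the fingers measure 118 mm over their backs; the gripper's body (76 mm by 178 mm) begins 60 mm behind the grasp point.
Start: joints at [1.202, 0.494, 1.345, -0, 1.302, -0.096], TCP at [0.168, 0.602, 0.231] pointing down, gripper open.
Joint ranges: [-2.91, 2.91], [-0.82, 2.16], [0.22, 2.67], [-1.22, 4.37], [0.12, 2.79], [-3.08, 3.08]. Speed limits (rad/s): [1.89, 1.89, 2.57, 3.01, 3.01, 3.01].

## Interface

Orientations are given as a unit quaternion [w, x, y, z].
In Python, from bench import arm gives the robot as it stands. The module is installed in compiled form; this text tells all that it offers.
- The arm moves only by the tool send_rows, never from a script. Its argument "plan" is a list of rows, each an object with "xyz": the shift along the tool's x, y, z in cm, a list of three; "spin": the turn about the tool's z in degrees. In form: [{"xyz": [dx, dy, dz], "spin": spin}, ...]. A call has 1 to 10 rows; each row is the pose to reach, as a shift and turn from the pose commanded when the call began, along the tool's axes at that moment; what a row does not reach only later rows make up. A row lasts 1/8 s, in which the tool goes at most 62.5 mm and 10.7 degrees, less where a joint would pass 70% of its speed; a pose out of reach is approached as far as the arm can. A call with a gripper value outside its range is refused whole. "gripper" is the finger opening in cm, from 0 to 9.12, set as the call begins (left out, the last holds). The fingers move at their own pace and stop on an object; the grip force is fixed at half the most. Time passes only in rows, so rows that repeat a pose let the fingers close. It gives the time, the measured TCP pose, the force and the opening at its end, in the units of the state.
- arm.get_obs(): the state, without advancing time (a new reading comes with each control period).
- arm.grab_frame(name): name is "scene" or "top" or "wrist"; returns a dict with "image" (384x512x3 uint8, blue, green, red), "fov_y" (degrees; the focal length in pixels is half the picture's height over the tangent of half this angle, whatever the lens; pixels are square), "cx", "cy" (the principal point, pixels), "D" ([k1, k2, p1, p2, k3] as OpenCV has them; the pictures are not rectified), "rvec" (rotation vector, rad) and "tvec" (3), from world to camera coordinates, as OpenCV has them; the wrist camera has in their place "T_tool_cam" (4x4, takes a point from camera to tool coordinates, whose origin is the TCP and whose axes are the tool frame's). Camera axes: x right, y down, z forward; pixel columns grow to the right and rows downward; lengths in m; the calibration is good to about 2 mm. A picture is of the moment at which its call begins: read the wrist's pose just before it. There is no depth.
- arm.close_job(): hands the job in, once; it reports no verdict.
Trained networks look in a picture, given as the dict that the camera call returned (one of the last four; its "shot" number tells which), for a name from the list of things; names that differ only in an ending like _2 or _b are one class to them, and where a whole thing is asked for, a point or a joint stands for the part that bears it (a point fixed in the world has none). Each returns a list of dicts, best first, with "score" (0 to 1); they miss things now and then, are a little off and sometimes report something else, mostly with a low value. They report only what shows in the picture. A call takes as long as a camera call. They do not tell look-alikes from the thing itself.
- arm.boxes_of(picture, name): "point" ([x, y, z] in m, in the coordinates of the camera as it stood for that picture, good to about 4 mm: the middle of the surface that is visible of it).
- arm.mark_of(picture, name): "point" ([x, y, z] in m, in the coordinates of the camera as it stood for that picture, good to about 4 mm: a listed point, or the origin of a listed thing).
The state is a dict: "t": time; "qpos": joint angles; "qvel": joint speeds; "tau": joint torques, N m; "eef_pos": TCP position; "tool_rot": TCP orientation; "contact_force": force on the tool from outside, world axes, zero at the start; "wrist_torque": the same for the moment, N m; "finger_gap": finger opening in m.
Only numpy, scipy, OpenCV 4.12 (cv2) and the standard library are available. Lean on these libraries where they do the work, as an engineer would, in place of code of your own. Each camera call takes 0.05 s, during which the arm holds its last target. There are 200 camera calls.

## Task

The orange food waste caddy is held in its dock by a steel swing latch with a keyhole slot in its top. Of the three steel keys standing on the shelf, find the one whose foot fits the slot, seat it fully home in the slot and turn the latch with it, anticlockwise seen from above, until it stops with the bar swung clear of the caddy. Leave the key standing in the lock.

Things in the scene. Friction and masses are not known exactly. Their poses are not given: they have to be found in the camera images.
- key_a_centre (a point): Steel key with a short bar foot, 80 mm tall, 120 g, standing upright on the shelf: foot 60 (x) x 20 (y) mm, 18 mm high; from its middle rises a grip fin 40 (x) x 14 (y) mm, 18 to 80 mm up, to be pinched across its 14 mm. Point: the key's centre, 40 mm above its underside; x along the fin and bar, z up; same if turned half round. All keys are of the same steel.
- key_b_centre (a point): Steel key with a long bar foot, 80 mm tall, 120 g, standing upright on the shelf: foot 92 (x) x 20 (y) mm, 18 mm high; from its middle rises a grip fin 40 (x) x 14 (y) mm, 18 to 80 mm up, to be pinched across its 14 mm. Point: the key's centre, 40 mm above its underside; x along the fin and bar, z up; same if turned half round. All keys are of the same steel.
- key_c_centre (a point): Steel key with a square foot, 80 mm tall, 120 g, standing upright on the shelf: foot 44 x 44 mm, 18 mm high; from its middle rises a grip fin 40 (x) x 14 (y) mm, 18 to 80 mm up, to be pinched across its 14 mm. Point: the key's centre, 40 mm above its underside; x along the fin and a side of the foot, z up; same if turned half round. All keys are of the same steel.
- slot (a point): Centre of the floor of the upward-open keyhole slot in the steel latch, on the latch's vertical axis, 17 mm above the shelf. Slot 74 (x) x 30 (y) mm, 18 deep, 4 mm bevel at the mouth, in a block 112 x 68 mm, top at 35 mm. Axes turn with the latch, z up. Its bar (24 wide, top at 41 mm) reaches 138 mm along -y over the foot lip of the fixed caddy (200 mm cube, face 154 mm off).
- latch (a joint): Turn of the latch (rad) about the vertical axis through slot, growing anticlockwise seen from above: 0 to 0.1 at the start (bar over the caddy's lip), 1.2 (about 70 degrees) at the stop, bar clear of the caddy. Light friction, 0.1 N m; it stays where left. A 60 x 20 mm foot has about 0.17 rad of play in the slot before it drives the latch.
Not all that is in view belongs to the job. What is shaped like the part that bears key_a_centre but green or purple is not meant.

How it is judged:
By the outcome, as a careful person would: the job done as asked, in the order asked, and still so for the second after the job is handed in, with the robot touching nothing.
It also fails if it takes over 42 s, if anything falls off the work surface, if the arm or the gripper's body presses on something with over 40 N, if the wrist force passes 120 N, or if a joint passes its speed limit or range.

## Working session

There is one attempt and no reset: what is moved stays moved. The work goes in short steps, Python scripts to look and compute and a tool call to move; the robot and the scene stay as the last step left them, time stands still between calls to the robot, and variables do not carry over. Pictures are saved under pics/ and viewed, about 8 in all and at most 12, crops included, and the job is handed in when it is done.

Besides the shell and the picture viewer there is one more tool, called after ">>>" as name(argument=value, ...) on one line, values as JSON. send_rows: Moves the arm, as the interface text tells. Its arguments: {"type":"object","properties":{"plan":{"type":"array"},"gripper":{"type":"number"}},"required":["plan"]}

```bash
mkdir -p pics; cat > h.py <<'E'
import numpy as np, cv2
from bench import arm
from scipy.spatial.transform import Rotation as R
def towld(f,p,o=None):
    p=np.array(p)
    if 'rvec' in f:
        M=cv2.Rodrigues(np.array(f['rvec'],float))[0]; return M.T@(p-np.array(f['tvec']).ravel())
    T=np.array(f['T_tool_cam']); q=T[:3,:3]@p+T[:3,3]
    w=o['tool_rot']; return R.from_quat([w[1],w[2],w[3],w[0]]).apply(q)+np.array(o['eef_pos'])
def K(f):
    h=f['image'].shape[0]; F=h/2/np.tan(np.radians(f['fov_y'])/2)
    return np.array([[F,0,f['cx']],[0,F,f['cy']],[0,0,1]])
def pix(f,p): return cv2.projectPoints(np.array(p,float).reshape(1,1,3),np.zeros(3),np.zeros(3),K(f),np.array(f['D'],float))[0].ravel()
def ray(f,uv,z,o=None):
    n=cv2.undistortPoints(np.array(uv,float).reshape(1,1,2),K(f),np.array(f['D'],float)).ravel()
    a=towld(f,[0,0,0],o); b=towld(f,[n[0],n[1],1],o); return a+(b-a)*(z-a[2])/(b[2]-a[2])
E
python3 - <<'E'
from h import *
print(arm.nose_length, arm.get_obs())
for n in ['top','scene']:
    f=arm.grab_frame(n); cv2.imwrite(f'pics/{n}0.png',f['image'])
    for k in ['key_a_centre','key_b_centre','key_c_centre','slot','latch']:
        for d in arm.mark_of(f,k): print(n,k,round(d['score'],2),towld(f,d['point']).round(3),pix(f,d['point']).round())
E
```

```text
0.017 {'t': 0.0, 'qpos': array([ 1.20250112e+00,  4.94181478e-01,  1.34611320e+00, -1.91803217e-05,
        1.30252235e+00, -9.54775672e-02]), 'qvel': array([ 0.0008362 ,  0.00032301,  0.00083815, -0.00015793, -0.00036746,
        0.0004594 ]), 'tau': array([ 5.10712634e-04, -8.78802609e+01, -3.81856155e+01,  7.04382872e-02,
        5.33884065e-02, -1.64475068e-04]), 'eef_pos': array([0.16826348, 0.60155168, 0.2303454 ]), 'tool_rot': array([ 3.29680142e-04,  7.96693340e-01,  6.04383444e-01, -5.15920450e-04]), 'contact_force': array([ 0.2476276 , -1.14718589,  0.2607877 ]), 'wrist_torque': array([-0.00569672,  0.01920589, -0.01636086]), 'finger_gap': 0.09135574689847285}
top key_a_centre 0.93 [0.622 0.021 0.043] [312. 132.]
top key_a_centre 0.89 [0.417 0.045 0.041] [304. 236.]
top key_a_centre 0.86 [0.517 0.087 0.039] [281. 186.]
top key_a_centre 0.75 [0.611 0.144 0.041] [251. 140.]
top key_a_centre 0.61 [0.595 0.376 0.04 ] [134. 150.]
top key_b_centre 0.94 [0.379 0.193 0.042] [229. 257.]
top key_c_centre 0.65 [0.533 0.303 0.038] [172. 180.]
top slot 0.88 [ 0.514 -0.096  0.016] [369. 186.]Traceback (most recent call last):
  File "<stdin>", line 6, in <module>
ValueError: it knows: key_a_centre, key_b_centre, key_c_centre, slot
```

View pics/top0.png

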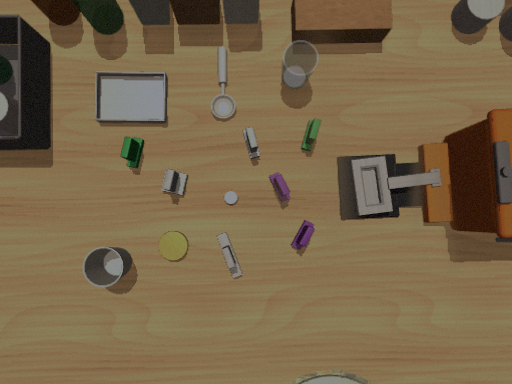

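```bash
python3 - <<'E'
from h import *
f=arm.grab_frame('scene'); cv2.imwrite('pics/s.png',f['image'])
for k in ['key_a_centre','slot']:
    for d in arm.mark_of(f,k): print(k,round(d['score'],2),towld(f,d['point']).round(3),pix(f,d['point']).round())
f=arm.grab_frame('top'); im=f['image']
c=lambda x,y,w,h:cv2.resize(im[y:y+h,x:x+w],(390,390),interpolation=cv2.INTER_CUBIC)
cv2.imwrite('pics/crops.png',np.hstack([c(221,110,65,65),c(340,140,104,104)]))
cv2.imwrite('pics/scene1.png',cv2.imread('pics/s.png'))
for uv in [(0,0)]: pass
o=arm.get_obs(); print(towld(f,[0,0,0]))
E
```

```text
key_a_centre 0.98 [0.416 0.046 0.043] [176. 196.]
key_a_centre 0.97 [0.61  0.145 0.04 ] [266. 258.]
key_a_centre 0.82 [0.596 0.38  0.038] [373. 206.]
key_a_centre 0.64 [0.519 0.091 0.04 ] [217. 229.]
key_a_centre 0.58 [0.623 0.02  0.04 ] [199. 292.]
slot 0.57 [ 0.518 -0.094  0.018] [120. 272.]
[0.45463189 0.15880239 0.89628329]
```

View pics/crops.png

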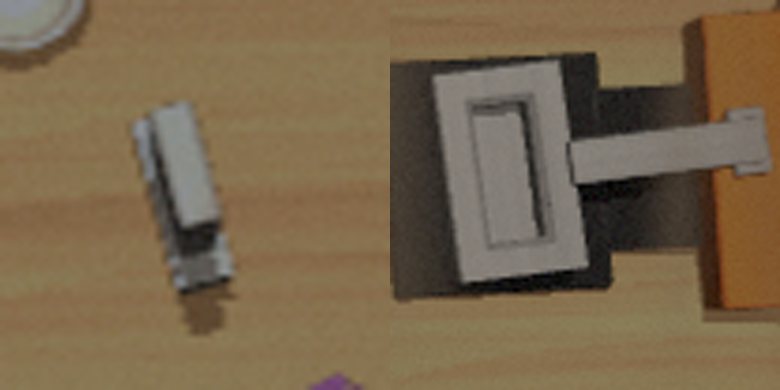

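View pics/s.png

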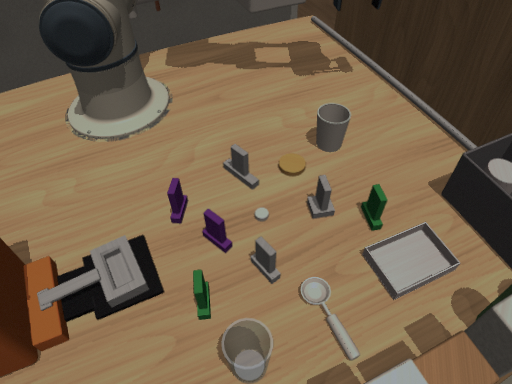

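```bash
python3 - <<'E'
from h import *
f=arm.grab_frame('top')
def q(P,s,ox,oy,X0,z):
    w=np.array([ray(f,((x-X0)/s+ox,(y)/s+oy),z) for x,y in P]); m=w.mean(0)
    long=[w[1]-w[2],w[0]-w[3]]; print(m.round(4),[(np.linalg.norm(l).round(3),np.degrees(np.arctan2(l[1],l[0])).round(1)) for l in long],np.linalg.norm(w[0]-w[1]).round(3)); 
q([(153,112),(187,102),(218,215),(185,228)],6,221,110,0,.08)
q([(433,75),(557,60),(588,268),(463,283)],3.75,340,140,390,.035)
o=arm.get_obs(); r=o['tool_rot']; Rm=R.from_quat([r[1],r[2],r[3],r[0]])
print(Rm.as_matrix().round(3)); print((Rm.inv().apply(np.array([.611,.145,.15])-o['eef_pos'])*100).round(2))
E
```

```text
[0.6081 0.1424 0.08  ] [(np.float64(0.037), np.float64(13.8)), (np.float64(0.038), np.float64(13.9))] 0.011
[ 0.5136 -0.0969  0.035 ] [(np.float64(0.113), np.float64(6.1)), (np.float64(0.112), np.float64(6.1))] 0.067
[[ 0.269  0.963 -0.   ]
 [ 0.963 -0.269 -0.   ]
 [-0.    -0.    -1.   ]]
[-32.07  54.93   8.09]
```

>>> send_rows(plan=[{"xyz": [-32,55,3],"spin": 105},{"xyz": [-32,55,3],"spin": 105},{"xyz": [-32,55,3],"spin": 105},{"xyz": [-32,55,3],"spin": 105},{"xyz": [-32,55,3],"spin": 105},{"xyz": [-32,55,3],"spin": 105},{"xyz": [-32,55,3],"spin": 105},{"xyz": [-32,55,3],"spin": 105},{"xyz": [-32,55,3],"spin": 105},{"xyz": [-32,55,3],"spin": 105}], gripper=6)

```text
t: 1.75
eef_pos: [0.6048, 0.1524, 0.2016]
tool_rot: [-0.0, 0.964, -0.267, 0.0]
contact_force: [0.0, 2.3, 0.6]
finger_gap: 0.0599
```

```bash
cat >> h.py <<'E'
def rel(p,az=None):
    o=arm.get_obs(); r=o['tool_rot']; Rm=R.from_quat([r[1],r[2],r[3],r[0]]); x=Rm.as_matrix()[:,0]; a=np.degrees(np.arctan2(x[1],x[0]))
    print('t',round(o['t'],2),'tcp',np.round(o['eef_pos'],4),'jawaz',a.round(2),'q6',o['qpos'][5].round(2),'gap',round(o['finger_gap'],4),'F',np.round(o['contact_force'],1),'M',np.round(o['wrist_torque'],2))
    if p is not None: print('shift',(Rm.inv().apply(np.array(p)-o['eef_pos'])*100).round(2),'spin',None if az is None else ((a-az+180)%360-180).round(2))
E
python3 -c "
from h import *
rel([.6095,.1435,.18],-76)"
```

```text
t 1.75 tcp [0.6048 0.1524 0.2016] jawaz -30.96 q6 0.69 gap 0.0599 F [0.  2.3 0.6] M [-0.03  0.07  0.03]
shift [0.86 0.53 2.16] spin 45.04
```

>>> send_rows(plan=[{"xyz": [0.9,0.5,0],"spin": 45},{"xyz": [0.9,0.5,0],"spin": 45},{"xyz": [0.9,0.5,0],"spin": 45},{"xyz": [0.9,0.5,0],"spin": 45},{"xyz": [0.9,0.5,0],"spin": 45},{"xyz": [0.9,0.5,0],"spin": 45}])

```text
t: 2.5
eef_pos: [0.6086, 0.1453, 0.2015]
tool_rot: [0.0, 0.791, -0.612, 0.0]
contact_force: [1.0, 0.1, -0.8]
finger_gap: 0.06
```

```bash
python3 - <<'E'
from h import *
o=arm.get_obs(); f=arm.grab_frame('wrist'); cv2.imwrite('pics/w1.png',f['image'])
for d in arm.mark_of(f,'key_a_centre'): print(round(d['score'],2),towld(f,d['point'],o).round(4),pix(f,d['point']).round())
rel([.6095,.1435,.08],-76)
E
```

```text
0.88 [0.593  0.3856 0.0409] [ 53. 143.]
0.87 [0.5197 0.0931 0.0413] [281. 258.]
t 2.6 tcp [0.6087 0.1453 0.2015] jawaz -75.46 q6 1.46 gap 0.0602 F [-0.8 -1.6 -0.7] M [-0.11  0.07 -0.01]
shift [ 0.19 -0.04 12.15] spin 0.54
```

View pics/w1.png

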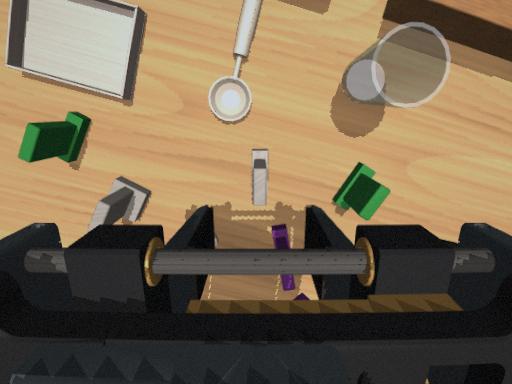

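```bash
python3 - <<'E'
from h import *
o=arm.get_obs(); f=arm.grab_frame('wrist'); im=f['image']
cv2.imwrite('pics/w2.png',cv2.resize(im[140:215,222:297],(600,600),interpolation=cv2.INTER_CUBIC))
for uv in [(260,163),(260,204),(260,184)]: print(ray(f,uv,.08,o).round(4))
E
```

```text
[0.6359 0.1515 0.08  ]
[0.594  0.1406 0.08  ]
[0.6149 0.146  0.08  ]
```

View pics/w2.png

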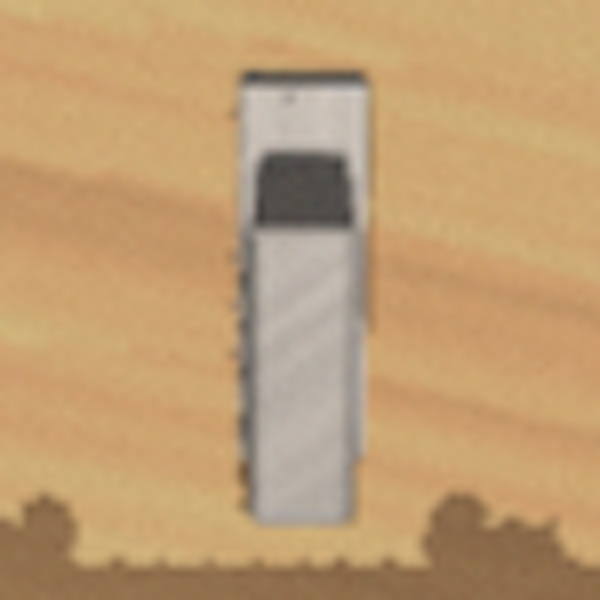

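>>> send_rows(plan=[{"xyz": [0.1,-0.2,4],"spin": 0},{"xyz": [0.1,-0.2,8],"spin": 0},{"xyz": [0.1,-0.2,11],"spin": 0},{"xyz": [0.1,-0.2,13.5],"spin": 0},{"xyz": [0.1,-0.2,14.8],"spin": 0},{"xyz": [0.1,-0.2,14.8],"spin": 0}])

```text
t: 3.4
eef_pos: [0.6106, 0.1448, 0.0531]
tool_rot: [0.0, 0.79, -0.613, -0.0]
contact_force: [0.5, -1.3, -0.3]
finger_gap: 0.0598
```

>>> send_rows(plan=[{"xyz": [0,0,0],"spin": 0},{"xyz": [0,0,0],"spin": 0},{"xyz": [0,0,0],"spin": 0},{"xyz": [0,0,0],"spin": 0},{"xyz": [0,0,0],"spin": 0},{"xyz": [0,0,0],"spin": 0}], gripper=0.5)

```text
t: 4.15
eef_pos: [0.6109, 0.1448, 0.0535]
tool_rot: [-0.0, 0.79, -0.613, 0.0]
contact_force: [0.4, -1.0, 1.1]
finger_gap: 0.0135
```

>>> send_rows(plan=[{"xyz": [0,0,-2],"spin": 0},{"xyz": [0,0,-5],"spin": 0},{"xyz": [0,0,-9],"spin": 0},{"xyz": [0,0,-12],"spin": 0},{"xyz": [0,0,-12],"spin": 0}])

```text
t: 4.78
eef_pos: [0.612, 0.145, 0.1757]
tool_rot: [-0.001, 0.79, -0.613, 0.001]
contact_force: [0.4, 0.8, -2.0]
finger_gap: 0.0135
```

```bash
python3 -c "
from h import *
rel([.45,-.105,.173],-83.9)"
```

```text
t 4.78 tcp [0.612  0.145  0.1757] jawaz -75.63 q6 1.46 gap 0.0135 F [ 0.4  0.8 -2. ] M [-0.05  0.22 -0.07]
shift [20.19 21.9   0.19] spin 8.27
```

>>> send_rows(plan=[{"xyz": [4,4.4,0],"spin": 2},{"xyz": [8,8.7,0],"spin": 4},{"xyz": [12,13,0],"spin": 6},{"xyz": [16,17.5,0],"spin": 8.3},{"xyz": [19,20.6,0],"spin": 8.3},{"xyz": [20.2,21.9,0],"spin": 8.3},{"xyz": [20.2,21.9,0],"spin": 8.3},{"xyz": [20.2,21.9,0],"spin": 8.3}])

```text
t: 5.78
eef_pos: [0.4494, -0.1045, 0.1733]
tool_rot: [-0.0, 0.744, -0.668, -0.0]
contact_force: [0.9, -0.9, -1.5]
finger_gap: 0.0139
```

```bash
python3 - <<'E'
from h import *
o=arm.get_obs(); f=arm.grab_frame('wrist'); cv2.imwrite('pics/w3.png',f['image'])
for k in ['slot','key_a_centre']:
  for d in arm.mark_of(f,k): print(k,round(d['score'],2),towld(f,d['point'],o).round(4),pix(f,d['point']).round())
rel([.5145,-.096,.173],-83.9)
np.save('o3.npy',np.r_[o['eef_pos'],o['tool_rot']])
E
```

```text
slot 0.68 [ 0.5161 -0.088   0.0157] [251. 121.]
key_a_centre 0.74 [ 0.4476 -0.0999  0.155 ] [253. 232.]
key_a_centre 0.74 [0.5168 0.0923 0.0396] [ 73. 103.]
key_a_centre 0.59 [0.4188 0.0495 0.0409] [116. 199.]
t 5.92 tcp [ 0.4493 -0.1044  0.1733] jawaz -83.85 q6 1.11 gap 0.014 F [ 0.4  0.8 -0.8] M [-0.07  0.17  0.04]
shift [-0.14 -6.57  0.03] spin 0.05
```

View pics/w3.png

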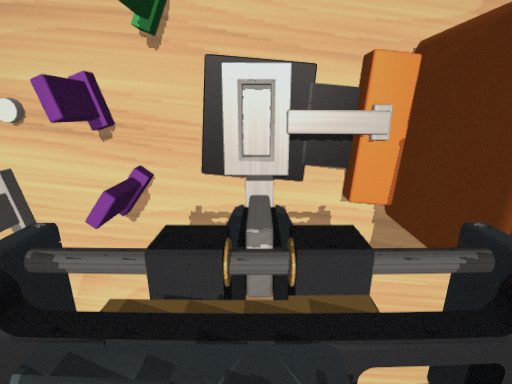

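```bash
python3 - <<'E'
from h import *
v=np.load('o3.npy'); o=dict(eef_pos=v[:3],tool_rot=v[3:]); f=arm.grab_frame('wrist')
im=f['image']; cv2.imwrite('pics/w4.png',cv2.resize(im[50:230,190:310],None,fx=3.33,fy=3.33,interpolation=cv2.INTER_CUBIC))
for nm,P in dict(block=[(222,63),(291,62),(290,176),(223,176)],mouth=[(238,80),(275,80),(275,161),(238,161)]).items():
    w=np.array([ray(f,p,.035,o) for p in P]); print(nm,w.mean(0).round(4),(w[0]-w[3]).round(4),(w[1]-w[2]).round(4),(w[0]-w[1]).round(4))
print('keyfoot end', [ray(f,p,.138,o).round(4) for p in [(246,178),(273,178)]])
r=o['tool_rot']; Rm=R.from_quat([r[1],r[2],r[3],r[0]]); T=np.array(f['T_tool_cam'])
for q in [(0,-.03,.035),(0,-.03,.053),(0,.0,.053)]:
    print(q,pix(f,T[:3,:3].T@(np.array(q)-T[:3,3])).round(1))
E
```

```text
block [ 0.5163 -0.0943  0.035 ] [0.1128 0.0095 0.    ] [0.1132 0.0143 0.    ] [-0.0081  0.067   0.    ]
mouth [ 0.5163 -0.0943  0.035 ] [0.0808 0.0072 0.    ] [0.0805 0.0098 0.    ] [-0.0039  0.0364  0.    ]
keyfoot end [array([ 0.4805, -0.0916,  0.138 ]), array([ 0.4825, -0.1103,  0.138 ])]
(0, -0.03, 0.035) [259.6 181.3]
(0, -0.03, 0.053) [259.6 175.7]
(0, 0.0, 0.053) [259.5 212.8]
```

View pics/w4.png

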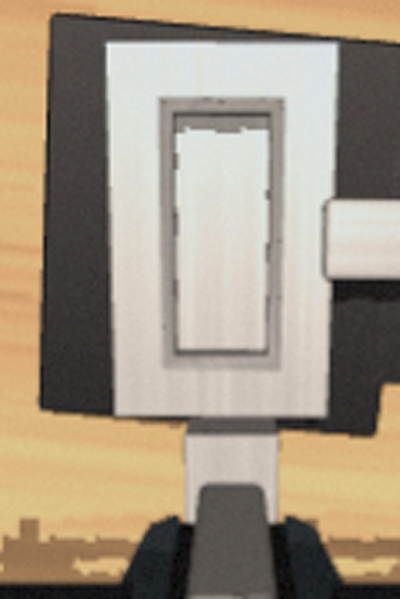

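>>> send_rows(plan=[{"xyz": [-0.1,-2.5,0],"spin": 0},{"xyz": [-0.2,-5.5,0],"spin": 0},{"xyz": [-0.25,-6.7,1],"spin": 0},{"xyz": [-0.25,-6.7,4],"spin": 0},{"xyz": [-0.25,-6.7,6.5],"spin": 0},{"xyz": [-0.25,-6.7,7.5],"spin": 0},{"xyz": [-0.25,-6.7,7.5],"spin": 0},{"xyz": [-0.25,-6.7,7.5],"spin": 0}])

```text
t: 6.98
eef_pos: [0.5155, -0.0958, 0.0992]
tool_rot: [-0.0, 0.744, -0.669, 0.0]
contact_force: [-0.0, -0.5, -0.7]
finger_gap: 0.0142
```

```bash
python3 -c "
from h import *
f=arm.grab_frame('top'); g=arm.grab_frame('scene')
cv2.imwrite('pics/t5.png',np.hstack([cv2.resize(f['image'][130:240,310:450],(400,314)),cv2.resize(g['image'][200:340,20:200],(400,314))]))
rel([.5158,-.0948,.070],-83.9)"
```

```text
t 7.08 tcp [ 0.5156 -0.0958  0.0993] jawaz -83.93 q6 1.17 gap 0.0138 F [ 1.3 -0.6  0.2] M [-0.09  0.13 -0.01]
shift [-0.1  -0.02  2.93] spin -0.03
```

View pics/t5.png

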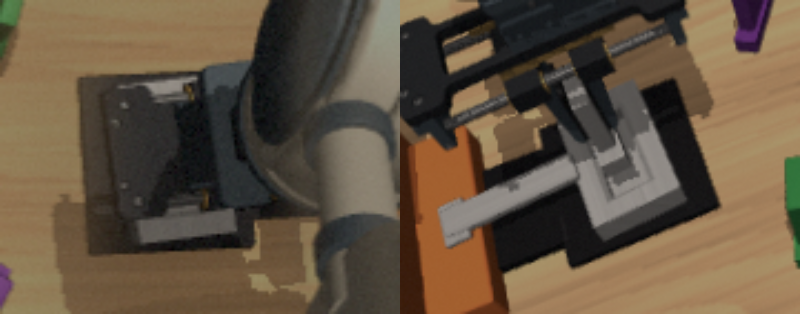

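>>> send_rows(plan=[{"xyz": [-0.05,0,0.5],"spin": 0},{"xyz": [-0.05,0,1.0],"spin": 0},{"xyz": [-0.05,0,1.4],"spin": 0},{"xyz": [-0.05,0,1.7],"spin": 0},{"xyz": [-0.05,0,2.0],"spin": 0},{"xyz": [-0.05,0,2.0],"spin": 0}])

```text
t: 7.82
eef_pos: [0.515, -0.0952, 0.0783]
tool_rot: [0.0, 0.744, -0.669, -0.0]
contact_force: [-0.3, -0.8, -0.5]
finger_gap: 0.0141
```

>>> send_rows(plan=[{"xyz": [0,0,0.3],"spin": 0},{"xyz": [0,0,0.5],"spin": 0},{"xyz": [0,0,0.7],"spin": 0},{"xyz": [0,0,0.8],"spin": 0},{"xyz": [0,0,0.85],"spin": 0},{"xyz": [0,0,0.85],"spin": 0}])

```text
t: 8.57
eef_pos: [0.5151, -0.0952, 0.0704]
tool_rot: [-0.0, 0.744, -0.669, 0.0]
contact_force: [-2.2, -0.0, 11.8]
finger_gap: 0.0139
```

>>> send_rows(plan=[{"xyz": [0,0,0],"spin": -5},{"xyz": [0,0,0],"spin": -11},{"xyz": [0,0,0],"spin": -17},{"xyz": [0,0,0],"spin": -23},{"xyz": [0,0,0],"spin": -29},{"xyz": [0,0,0],"spin": -35},{"xyz": [0,0,0],"spin": -41},{"xyz": [0,0,0],"spin": -46},{"xyz": [0,0,0],"spin": -50},{"xyz": [0,0,0],"spin": -50}])

```text
t: 9.82
eef_pos: [0.5156, -0.095, 0.0705]
tool_rot: [-0.0, 0.957, -0.291, 0.001]
contact_force: [-0.4, 2.1, 9.1]
finger_gap: 0.014
```

```bash
python3 -c "
from h import *
rel(None)"
```

```text
t 9.82 tcp [ 0.5156 -0.095   0.0705] jawaz -33.87 q6 0.29 gap 0.014 F [-0.4  2.1  9.1] M [0.38 0.21 0.04]
```

>>> send_rows(plan=[{"xyz": [0,0,0],"spin": -5},{"xyz": [0,0,0],"spin": -10},{"xyz": [0,0,0],"spin": -15},{"xyz": [0,0,0],"spin": -19},{"xyz": [0,0,0],"spin": -22},{"xyz": [0,0,0],"spin": -22}])

```text
t: 10.58
eef_pos: [0.5153, -0.0951, 0.0704]
tool_rot: [-0.0, 0.995, -0.103, 0.0]
contact_force: [-1.2, 1.5, 9.0]
finger_gap: 0.0137
```

```bash
python3 -c "
from h import *
rel(None)
f=arm.grab_frame('top'); g=arm.grab_frame('scene')
cv2.imwrite('pics/t6.png',np.hstack([cv2.resize(f['image'][100:240,310:450],(400,400)),cv2.resize(g['image'][200:340,20:200],(400,400))]))"
```

```text
t 10.57 tcp [ 0.5153 -0.0951  0.0704] jawaz -11.88 q6 -0.09 gap 0.0137 F [-1.2  1.5  9. ] M [ 0.1   0.4  -0.04]
```

View pics/t6.png

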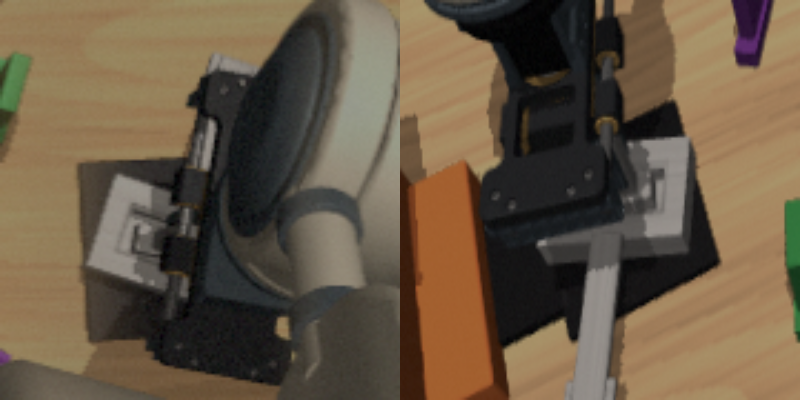

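Latch turning well. I'll creep on to the stop, watching the moment.

>>> send_rows(plan=[{"xyz": [0,0,0],"spin": -1},{"xyz": [0,0,0],"spin": -2},{"xyz": [0,0,0],"spin": -3},{"xyz": [0,0,0],"spin": -3}])

```text
t: 11.18
eef_pos: [0.5149, -0.0952, 0.0705]
tool_rot: [-0.0, 0.997, -0.078, -0.0]
contact_force: [-3.6, -0.2, 11.8]
finger_gap: 0.0137
```

```bash
python3 -c "
from h import *
rel(None)"
```

```text
t 11.18 tcp [ 0.5149 -0.0952  0.0705] jawaz -8.95 q6 -0.14 gap 0.0137 F [-3.6 -0.2 11.8] M [-0.25  0.95 -0.64]
```

>>> send_rows(plan=[{"xyz": [0,0,0],"spin": -1},{"xyz": [0,0,0],"spin": -2},{"xyz": [0,0,0],"spin": -3},{"xyz": [0,0,0],"spin": -3}])

```text
t: 11.68
eef_pos: [0.5149, -0.0951, 0.0704]
tool_rot: [-0.0, 0.999, -0.052, -0.0]
contact_force: [-3.7, 1.0, 11.8]
finger_gap: 0.0147
```

```bash
python3 -c "
from h import *
rel(None)"
```

```text
t 11.68 tcp [ 0.5149 -0.0951  0.0704] jawaz -5.99 q6 -0.19 gap 0.0147 F [-3.7  1.  11.8] M [-0.07  0.9  -1.27]
```

>>> send_rows(plan=[{"xyz": [0,0,0],"spin": 2},{"xyz": [0,0,0],"spin": 3},{"xyz": [0,0,0],"spin": 3}])

```text
t: 12.05
eef_pos: [0.5149, -0.0951, 0.0704]
tool_rot: [-0.0, 0.997, -0.078, -0.0]
contact_force: [-2.4, 1.9, 10.5]
finger_gap: 0.0134
```

>>> send_rows(plan=[{"xyz": [0,0,0],"spin": 0},{"xyz": [0,0,0],"spin": 0},{"xyz": [0,0,0],"spin": 0},{"xyz": [0,0,0],"spin": 0},{"xyz": [0,0,0],"spin": 0}], gripper=5)

```text
t: 12.68
eef_pos: [0.5151, -0.0952, 0.07]
tool_rot: [0.0, 0.997, -0.078, -0.0]
contact_force: [0.5, -0.2, -0.2]
finger_gap: 0.0504
```

>>> send_rows(plan=[{"xyz": [0,0,-1],"spin": 0},{"xyz": [0,0,-3],"spin": 0},{"xyz": [0,0,-6],"spin": 0},{"xyz": [0,0,-10],"spin": 0},{"xyz": [-5,0,-14],"spin": 0},{"xyz": [-10,0,-16],"spin": 0},{"xyz": [-15,0,-16],"spin": 0},{"xyz": [-15,0,-16],"spin": 0},{"xyz": [-15,0,-16],"spin": 0}])

```text
t: 13.8
eef_pos: [0.3676, -0.0721, 0.2307]
tool_rot: [0.0, 0.997, -0.078, 0.001]
contact_force: [0.7, -0.2, 0.2]
finger_gap: 0.0503
```

```bash
python3 -c "
from h import *
rel(None)
f=arm.grab_frame('top'); g=arm.grab_frame('scene')
for k in ['slot','key_a_centre']:
  for F in (f,g):
    for d in arm.mark_of(F,k)[:6]: print(k,round(d['score'],2),towld(F,d['point']).round(3))
cv2.imwrite('pics/t7.png',np.hstack([cv2.resize(f['image'][100:240,310:450],(400,400),interpolation=2),cv2.resize(g['image'][200:380,20:200],(400,400),interpolation=2)]))"
```

```text
t 13.8 tcp [ 0.3676 -0.0721  0.2307] jawaz -8.94 q6 -0.2 gap 0.0503 F [ 0.7 -0.2  0.2] M [-0.07  0.08  0.02]
slot 0.77 [ 0.511 -0.092  0.019]
slot 0.75 [ 0.516 -0.096  0.025]
key_a_centre 0.89 [0.595 0.376 0.042]
key_a_centre 0.88 [ 0.513 -0.094  0.057]
key_a_centre 0.85 [0.623 0.021 0.044]
key_a_centre 0.83 [0.418 0.04  0.038]
key_a_centre 0.8 [0.517 0.09  0.039]
key_a_centre 0.85 [0.625 0.018 0.039]
key_a_centre 0.85 [0.516 0.089 0.04 ]
key_a_centre 0.82 [0.416 0.047 0.044]
key_a_centre 0.73 [ 0.517 -0.096  0.06 ]
```

View pics/t7.png

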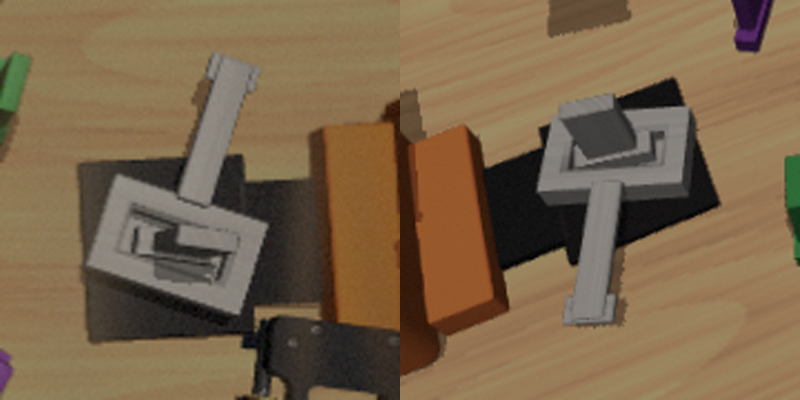

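```bash
python3 -c "
from bench import arm
print(arm.close_job())"
```

```text
the job is handed in; nothing more can be done
None
```

The latch is turned to its stop with the bar clear of the caddy, and key A is left standing in the lock. I handed the job in at about 14 s of the allowed 42 s.

I used the steel key with the 60 x 20 mm foot (key A), as the other two feet do not fit the 74 x 30 mm slot. I lowered it home, turned it anticlockwise until it stopped, released it and moved the arm clear.

- **Seating:** the key met the slot floor at the expected height with about 12 N of contact. Afterwards the networks put its centre 57 to 60 mm above the shelf, where 57 mm is fully seated.
- **Stop:** the wrist moment rose to about 1.3 N m against 0.1 N m of latch friction, so the latch was hard against its stop. The block turned about 67° (1.17 rad) from its starting position, which fits a start slightly above 0 and the stop at 1.2.
- **Final picture:** the key stands in the slot, the bar is clear of the caddy, and the gripper touches nothing.

No check failed. The slot position readings disagreed by up to 8 mm across the cameras. I went by the close-up outline from the wrist camera, and the key went in without resistance.

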